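# Collapse a second-hand table leg: park its spring plunger, push the foot in

### The job

The second-hand table leg strapped on the bench is locked in its extended length by a spring plunger. Lift the plunger's T-knob and turn it anticlockwise (seen from above) until you feel it meet its stop, then ease it back a little until it drops into the rest notch just short of the stop and stays retracted by itself, and afterwards push the foot plate gently all the way in so that the leg is fully collapsed with the plunger still parked. Do not force the plunger or the leg, and leave the things around it alone.

Things in the scene. Friction and masses are not known exactly. Their poses are not given: they have to be found in the camera images.
- leg: White square steel tube (50 x 50 mm, 360 mm long) fixed level in two wooden cradles, z = 20 to 70 mm over the table. Origin: on the table under the vertical plunger axis. z up; y runs along the leg, away from the foot; the tube spans y = -100 to +260 mm, the foot sticks out at the -y end.
- seat (a point): Centre of the plunger's round steel seat (52 mm across) on the tube, at its floor, z = 78 mm. On it, anticlockwise from the leg's +x: a deep slot holding the knob's side arm when locked, a rim 12 mm high, the rest notch (8 mm wide, floor 8 mm high), a ledge 12 mm high, then a small upright stop post, 20 mm high, near the axis. A post bars the clockwise way.
- knob: Black T-knob on the plunger: a bar 44 mm long (its x axis), 14 mm thick (its y), 30 mm tall. Locked, the bar lies along the leg's x (across the leg), z = 101 to 131 mm; all else near it is below 98 mm. Origin on the plunger axis, at table height when locked; rises and turns with the knob. A steel side arm under the bar (towards its +x, reaching 24 mm from the axis, 5 mm wide) rides on the seat.
- knob_grip (a point): Centre of the T-knob's bar, on the plunger axis, 15 mm below its top; z = 116 mm when locked. The notch lies 0.83 to 1.34 rad anticlockwise of the locked position, different each time and not measured; the stop is met 0.17 rad past its middle, and the arm has 0.06 rad of play in it either way. Turning is nearly free up to the stop. Over 30 N between arm and seat damages it (post: 11 mm from the axis).
- plunger (a joint): Lift of knob and pin, m. 0 = locked. The spring pulls down with 6 N at 0, 13 N at 14 mm. The arm clears the rim above 12 mm; a hard upper stop comes at 16 mm (over 30 N on it does damage): turn between the two. It rests at 8 mm in the notch, at 12 mm if left on rim or ledge. The pin frees the inner tube from 5 mm up.
- inner (a joint): How far the foot's inner tube is pushed in, m. 0 = extended (start, locked by the pin), 0.080 = fully in, at its slightly soft stop. Sliding takes about 5 N; more than 30 N on it is forcing.
- foot_face (a point): Centre of the outer face of the steel foot plate (80 x 80 mm, 8 mm thick, upright, square to the leg, z = 10 to 90 mm). Push here or higher on this face, along the leg's +y.
- jar: Bystander: a closed round glass jar with a steel lid, 60 mm across, 85 mm tall. Origin at its underside centre. Leave it where it is.
- screwdriver: Bystander: a loose screwdriver lying on the table. Origin at its underside (middle of the tool). Leave it where it is.
- carton: Bystander: a closed cardboard carton, 80 x 120 x 50 mm. Origin at its underside centre. Leave it where it is.
- doorknob: Bystander: an old brass door knob standing on its rose, 56 mm across, 64 mm tall. Origin at its underside centre. Leave it where it is.

How it is judged (in metres and radians):
On the way:
1. the plunger is parked in its rest notch with the knob let go, the leg not yet pushed in (value of joint plunger between 0.0055 and 0.0105 m and contact force between the fingers and knob below 0.05 N and velocity of joint plunger between -0.01 and 0.01 m/s and value of joint inner below 0.01 m), for 0.2 s.
At the end, for the whole second after the job is handed in: The plunger rests by itself in its notch (lift 5.5 to 10.5 mm), knob let go, and the inner tube is pushed in to within 3 mm of its stop (at least 77 of 80 mm), at rest (value of joint plunger between 0.0055 and 0.0105 m and contact force between the fingers and knob below 0.05 N and velocity of joint plunger between -0.01 and 0.01 m/s and value of joint inner above 0.077 m and velocity of joint inner below 0.005 m/s); the robot touches nothing.
It fails at once if the plunger is forced against its seat or stops with more than 30 N (contact force between leg and knob above 30 N).
It fails at once if the foot's inner tube is pushed with more than 30 N (contact force between anything else and inner above 30 N).
It fails at once if a bystander (jar, screwdriver, carton, door knob) is moved more than 20 mm (distance of any of jar, screwdriver, carton, doorknob from where it was at the start of the episode above 0.02 m).
It also fails if it takes over 72 s, if anything falls off the work surface, if the arm or the gripper's body presses on something with over 40 N, if the wrist force passes 120 N, or if a joint passes its speed limit or range.

### The arm

A 7-joint arm with a two-finger parallel gripper is mounted at the origin on the work surface. World frame = base frame: x ahead of the robot, y to its left, z up, the work surface at z = 0. Lengths are in mm, angles in rad, forces in N, time in s.
With the tool pointing down it reaches from about 350 to 900 mm from the base axis. Payload 19.9 kg.
Tool frame: the origin (TCP) lies at the very end of the fingers, on their centre line; the grasp point (between the pads) lies env.grip_point_offset behind it (env.grip_point_offset is the distance from the TCP to the grasp point, in mm); z points along the fingers, y is the direction in which the jaws open and shut (so a half turn about z gives the same grasp; the last joint's range is limited). The gripper opens to 94 mm and grips with 3 to 60 N. Pads are 16 mm wide; open, the fingers measure 119 mm over their backs; the gripper's body (75 mm by 177 mm) begins 78 mm behind the grasp point.
Start: joints at [1.071, 0.417, -0.01, 1.614, 0.005, 1.111, -0.053], TCP at [276.223, -560.621, 171.525] pointing down, gripper open.
Joint ranges: [-2.81, 2.81], [-0.39, 2.02], [-1.27, 1.25], [0.06, 2.57], [-1.19, 4.33], [0.19, 2], [-2.82, 2.82]. Speed limits (rad/s): [1.89, 1.89, 2.39, 2.39, 3.01, 3.01, 3.01].

### API

Orientations are given as [roll, pitch, yaw] about the fixed x, y, z axes, in that order (R = Rz(yaw) Ry(pitch) Rx(roll)).
In Python, from workcell import env gives the robot as it stands.
- The arm moves only by the tool move_arm, never from a script. Its argument "deltas" is a list that holds one entry, the list of rows, each a list of 7 numbers: the finger opening in cm, from 0 to 9.4, then the shift along the tool's x, y, z in cm, then the turn, a rotation vector about the tool's x, y, z in rad. In form: [[[jaw, x, y, z, rx, ry, rz], ...]]. A call has 1 to 8 rows; each row is the pose to reach, as a shift and turn from the pose commanded when the call began, along the tool's axes at that moment; what a row does not reach only later rows make up. A row lasts 1/8 s, in which the tool goes at most 62.5 mm and 10.7 degrees, less where a joint would pass 70% of its speed; a pose out of reach is approached as far as the arm can. A call with a gripper value outside its range is refused whole. The fingers move at their own pace and stop on an object; the grip force is fixed at half the most. Time passes only in rows, so rows that repeat a pose let the fingers close. It gives the time, the measured TCP pose, the force and the opening at its end, in the units of the state.
- env.state(): the state, without advancing time (a new reading comes with each control period).
- env.camera(name): name is "scene" or "top" or "wrist"; returns (picture, depth): 384x512x3 uint8, blue, green, red; 384x512 float32, mm along the optical axis (not along the pixel's ray), 0 where there is no reading.
- env.get_calibration(name): a dict with "fov_y" (degrees; the focal length in pixels is half the picture's height over the tangent of half this angle, whatever the lens; pixels are square), "cx", "cy" (the principal point, pixels), "position" and "attitude" of the camera in the world. Camera axes: x right, y down, z forward; pixel columns grow to the right and rows downward; lengths in mm; the calibration is good to about 2 mm. A picture is of the moment at which its call begins: read the wrist's pose just before it. get_calibration takes no time and is no camera call; for the wrist camera it gives the pose at the moment of the call.
- env.job_done(): hands the job in, once; it reports no verdict.
The state is a dict: "time": time; "joint_pos": joint angles; "joint_velocities": joint speeds; "tau": joint torques, N m; "position": TCP position; "eef_rot": TCP orientation; "contact_force": force on the tool from outside, world axes, zero at the start; "torque": the same for the moment, N m; "finger_gap": finger opening in mm.
Only numpy, scipy, OpenCV 4.12 (cv2) and the standard library are available. Lean on these libraries where they do the work, as an engineer would, in place of code of your own. Each camera call takes 0.05 s, during which the arm holds its last target. There are 200 camera calls.

## Working session

There is one attempt and no reset: what is moved stays moved. The work goes in short steps, Python scripts to look and compute and a tool call to move; the robot and the scene stay as the last step left them, time stands still between calls to the robot, and variables do not carry over. Pictures are saved under pics/ and viewed, about 8 in all and at most 12, crops included, and the job is handed in when it is done.

Besides the shell and the picture viewer there is one more tool, called after "Emit:" in YAML: its name, and indented under it one key for each argument. move_arm: Moves the arm, as the interface text tells. Its arguments: {"type":"object","properties":{"deltas":{"type":"array","items":{"type":"array","items":{"type":"array","items":{"type":"number"}}}}},"required":["deltas"]}

```bash
mkdir -p pics
cat > h.py <<'E'
from workcell import env
import numpy as np, cv2
from scipy.spatial.transform import Rotation as R
def grab(n):
    c=env.get_calibration(n); im,d=env.camera(n); return im,d,c
def rot(c):
    a=np.array(c["attitude"],float)
    return a if a.shape==(3,3) else (R.from_euler('xyz',a).as_matrix() if a.size==3 else R.from_quat(a).as_matrix())
def cloud(d,c):
    h,w=d.shape; f=h/2/np.tan(np.radians(c["fov_y"])/2)
    v,u=np.mgrid[:h,:w]; p=np.dstack([(u-c["cx"])/f*d,(v-c["cy"])/f*d,d])
    p=p@rot(c).T+np.array(c["position"]); p[d<=0]=np.nan; return p
E
python3 - <<'E'
from h import *
print(env.state()); print(env.grip_point_offset)
for n in("scene","top"):
    im,d,c=grab(n); print(n,c); cv2.imwrite(f"pics/{n}0.png",im); np.savez(f"{n}0.npz",im=im,p=cloud(d,c))
E
```

```text
{'time': 0.0, 'joint_pos': array([ 1.07151417,  0.41794973, -0.01032437,  1.61416312,  0.00466916,
        1.11070099, -0.05296994]), 'joint_velocities': array([ 3.17689946e-04, -6.70986263e-04,  1.69991979e-03,  2.60526554e-04,
        1.91664853e-03, -7.77620309e-05,  1.05455019e-03]), 'tau': array([ 3.34339984e-04, -8.51243520e+01,  6.38980251e-01, -4.25991118e+01,
       -4.87846637e-02,  1.86962209e-02,  7.91400703e-05]), 'position': array([ 276.04856256, -560.27204702,  170.94498503]), 'eef_rot': array([-3.14039679e+00,  5.40496806e-05,  4.57826277e-01]), 'contact_force': array([-0.08775169, -0.47664384, -0.98984505]), 'torque': array([ 0.00361626, -0.00065666,  0.01334875]), 'finger_gap': 94.20230514531819}
18.8
scene {'fov_y': 44.75616344197295, 'cx': 247.73444662507828, 'cy': 195.9273109360152, 'position': array([822.95930502, 524.63569228, 853.98579829]), 'attitude': array([-2.53228323,  0.00990567,  2.66836963])}
top {'fov_y': 49.786317581779755, 'cx': 258.54150834550416, 'cy': 190.5828079528005, 'position': array([437.85009348,  51.86594116, 898.13927422]), 'attitude': array([-2.95533345, -0.00690883, -1.5924205 ])}
```

View pics/top0.png

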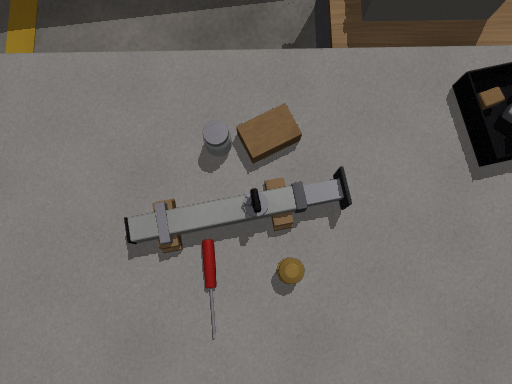

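View pics/scene0.png

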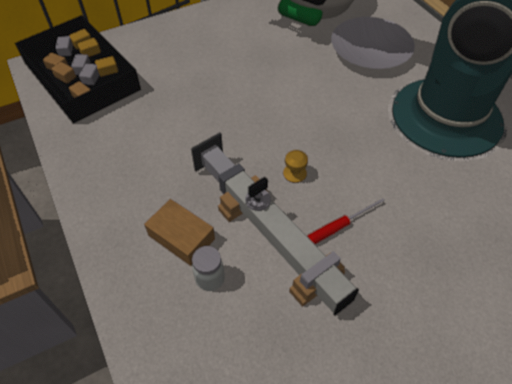

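The top view shows the leg from its far end at (128,230) to the foot plate at (343,188), with the black T-knob at (256,201). The jar is at (217,135), carton (268,133), door knob (291,270) and screwdriver (210,265).

Run:
```python
from h import *
P={n:np.load(n+"0.npz")["p"] for n in("top","scene")}
IM={n:np.load(n+"0.npz")["im"] for n in P}
t=P["top"]
k0=t[201,256];print("knobpix",k0,"foot",t[188,343],"far",t[230,128])
for n,p in P.items():
    q=p.reshape(-1,3); c=IM[n].reshape(-1,3)
    ok=np.isfinite(q[:,0]); q=q[ok]; c=c[ok].astype(int)
    r=np.hypot(*(q[:,:2]-k0[:2]).T)
    m=(q[:,2]>60)&(q[:,2]<76)&(r<280)&(c.min(1)>110)
    # leg tube top: RANSAC-ish line via fitLine
    l=cv2.fitLine(q[m][:,:2].astype(np.float32),cv2.DIST_HUBER,0,.01,.01).ravel()
    print(n,"tube",m.sum(),l,np.arctan2(l[1],l[0]),"z",np.median(q[m][:,2]))
    nv=np.array([-l[1],l[0]]); off=(q[m][:,:2]-l[2:])@nv; print(" width",np.percentile(off,[1,50,99]))
    m=(q[:,2]>122)&(q[:,2]<140)&(r<45)
    kk=q[m]; b=cv2.minAreaRect(kk[:,:2].astype(np.float32)); print(" knob",m.sum(),kk.mean(0),b,np.percentile(kk[:,2],[50,95]))
    s=(q[:,:2]-k0[:2])@l[:2]; 
    for sg in(1,-1):
        m=(q[:,2]>78)&(abs((q[:,:2]-k0[:2])@nv)<50)&(sg*s>60)&(sg*s<260)&(c.max(1)<80)
        if m.sum()>5: print(" plate?",sg,m.sum(),q[m].mean(0),np.percentile(s[m],[2,50,98]),q[m][:,2].max(), np.percentile((q[m][:,:2]-k0[:2])@nv,[2,98]))
for nm,(u,v) in dict(jar=(217,133),carton=(268,133),door=(291,270),sd=(210,265)).items(): print(nm,t[v,u])
print(R.from_euler('xyz',env.state()["eef_rot"]).as_matrix())
```

```text
knobpix [562.42496343  48.64408675 131.2392426 ] foot [ 594.01429928 -127.94765345   78.38735863] far [518.75901327 304.38086049  72.29702199]
top tube 3924 [ 1.7585005e-01 -9.8441696e-01  5.5655664e+02  1.0809978e+02] -1.3940271 z 69.76040559272252
 width [-2.64270015e+01  1.21378506e-02  2.48854851e+01]
 knob 172 [565.75756877  50.09102163 130.02497915] ((566.396240234375, 49.965248107910156), (43.763427734375, 14.016757011413574), 10.115710258483887) [130.26268251 132.91233019]
 plate? 1 185 [ 597.55089702 -129.7692673    87.89280492] [178.87613827 181.55581802 185.97646333] 92.24478540645487 [-33.92939198  41.19312271]
scene tube 3149 [ 1.7709701e-01 -9.8419338e-01  5.5519226e+02  1.3288602e+02] -1.3927603 z 68.23333331470371
 width [-2.37858121e+01 -2.07597980e-03  2.14533785e+01]
 knob 151 [568.63467506  53.18238393 128.09079476] ((567.9653930664062, 51.818504333496094), (41.79142761230469, 14.014113426208496), 9.037631034851074) [128.55790292 131.05702148]
 plate? 1 141 [ 600.53753185 -127.03821964   84.71219124] [176.87252061 179.52170683 182.89961456] 92.03945568074903 [-30.46662478  42.69169271]
jar [713.32398142 125.691655    83.70715003]
carton [723.25083925  19.50413621  48.11475775]
door [433.51590889 -18.16235726  63.50634652]
sd [447.18175601 146.80206651  21.29003709]
[[ 8.97000028e-01  4.42030087e-01 -5.93742624e-04]
 [ 4.42030474e-01 -8.96999509e-01  9.69695386e-04]
 [-1.03952306e-04 -1.13226912e-03 -9.99999354e-01]]
```

Emit:
move_arm:
  deltas:
    - [[9.4, 3.3, -2.6, -0.4, 0, 0, 0], [9.4, 6.6, -5.2, -0.8, 0, 0, 0], [9.4, 9.9, -7.8, -1.2, 0, 0, 0], [9.4, 13.2, -10.4, -1.6, 0, 0, 0], [9.4, 16.5, -13.0, -2.0, 0, 0, 0], [9.4, 19.8, -15.6, -2.4, 0, 0, 0], [9.4, 23.1, -18.2, -2.8, 0, 0, 0], [9.4, 26.5, -20.9, -3.0, 0, 0, 0]]

```text
time: 1.1
position: [421.9, -254.7, 201.6]
eef_rot: [-3.141, 0.0, 0.458]
contact_force: [0.6, -0.6, 0.8]
finger_gap: 93.8
```

Emit:
move_arm:
  deltas:
    - [[9.4, 3.3, -2.6, 0, 0, 0, 0.04], [9.0, 6.6, -5.2, 0, 0, 0, 0.08], [8.0, 9.9, -7.8, 0, 0, 0, 0.12], [7.0, 13.2, -10.4, 0, 0, 0, 0.16], [6.0, 16.5, -13.0, 0, 0, 0, 0.2], [5.0, 19.8, -15.6, 0, 0, 0, 0.24], [5.0, 23.1, -18.2, 0, 0, 0, 0.281], [5.0, 26.6, -21.0, 0, 0, 0, 0.281]]

```text
time: 2.1
position: [567.7, 50.9, 201.3]
eef_rot: [3.142, 0.0, 0.176]
contact_force: [0.5, -0.3, 0.0]
finger_gap: 50.1
```

Run:
```python
from h import *
s=env.state(); print(s["time"],s["position"],s["eef_rot"],s["joint_pos"],s["joint_velocities"].round(3),s["finger_gap"],s["contact_force"])
im,d,c=grab("wrist"); cv2.imwrite("pics/w1.png",im); p=cloud(d,c); print(c)
q=p.reshape(-1,3); q=q[np.isfinite(q[:,0])]
m=(q[:,2]>124)&(q[:,2]<138)&(np.hypot(q[:,0]-567,q[:,1]-50)<40)
print(m.sum(), cv2.minAreaRect(q[m][:,:2].astype(np.float32)) if m.sum() else 0, np.percentile(q[m][:,2],[5,50,95]))
```

```text
2.1 [567.67688495  50.94782017 201.33811761] [3.14154208e+00 4.65260450e-04 1.75573426e-01] [ 0.1697867   0.31563724 -0.38734303  1.70912988  0.12930202  1.1424859
 -1.649388  ] [-0.511  0.337 -0.137 -0.417  0.168  0.12  -0.649] 50.05436704908221 [ 0.49274105 -0.29395875  0.0131007 ]
{'fov_y': 69.82845608782111, 'cx': 258.13241707616334, 'cy': 193.41527045909282, 'position': array([635.94134325,  61.37439807, 414.93576151]), 'attitude': array([ 2.89917318e+00, -1.09263059e-04, -1.39547916e+00])}
504 ((567.1649169921875, 48.16157531738281), (42.925785064697266, 13.060978889465332), 9.886885643005371) [128.36700301 131.07462077 132.42168347]
```

View pics/w1.png

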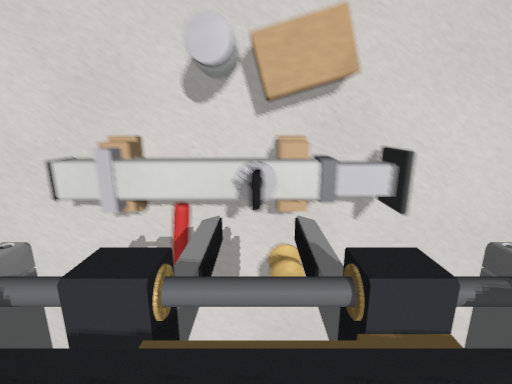

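The wrist view shows the knob at (256,188) between the finger tips at (222,222) and (295,222). I'll go lower and settle before the fine centring.

Emit:
move_arm:
  deltas:
    - [[5, 0, 0, 1.5, 0, 0, 0], [5, 0, 0, 3.5, 0, 0, 0], [5, 0, 0, 5.5, 0, 0, 0], [5, 0, 0, 5.5, 0, 0, 0], [5, 0, 0, 5.5, 0, 0, 0]]

```text
time: 2.78
position: [567.4, 49.3, 146.9]
eef_rot: [3.141, -0.0, 0.176]
contact_force: [0.2, 0.9, 0.2]
finger_gap: 49.8
```

Run:
```python
from h import *
s=env.state(); print(s["time"],s["position"],s["eef_rot"],s["finger_gap"],s["contact_force"],s["torque"])
im,d,c=grab("wrist"); cv2.imwrite("pics/w2.png",cv2.resize(im[120:320,150:370],None,fx=3,fy=3,interpolation=cv2.INTER_CUBIC)); p=cloud(d,c)
q=p.reshape(-1,3); q=q[np.isfinite(q[:,0])]
m=(q[:,2]>124)&(q[:,2]<136)&(np.hypot(q[:,0]-567,q[:,1]-50)<30)
print(m.sum(), cv2.minAreaRect(q[m][:,:2].astype(np.float32)) if m.sum() else 0, np.percentile(q[m][:,2],[5,50,95]))
T=R.from_euler('xyz',s["eef_rot"]).as_matrix()
t=(q-s["position"])@T
f=(abs(t[:,2])<12)&(abs(t[:,0])<20)&(abs(t[:,1])<60)&(abs(t[:,1])>15)
for sg in(1,-1):
    g=t[f&(sg*t[:,1]>0)]; print(sg,len(g),g.min(0) if len(g) else 0,g.max(0) if len(g) else 0)
k=(t[:,2]<22)&(t[:,2]>5)&(abs(t[:,1])<14)&(abs(t[:,0])<30); print("knob in tool",k.sum(),np.percentile(t[k],[1,99],axis=0))
```

```text
2.775 [567.40907927  49.34798256 146.94336513] [ 3.14144634e+00 -1.31809224e-04  1.76056718e-01] 49.84752140776109 [0.16587872 0.86295573 0.2134136 ] [ 0.00439532 -0.01387023  0.00558543]
755 ((567.4338989257812, 48.147369384765625), (43.024105072021484, 13.442347526550293), 9.761781692504883) [127.88606308 130.96618508 132.45679264]
1 0 0 0
-1 0 0 0
knob in tool 750 [[-21.19680635  -5.56659061  14.07359085]
 [ 20.74213514   7.77767743  20.11034533]]
```

View pics/w2.png

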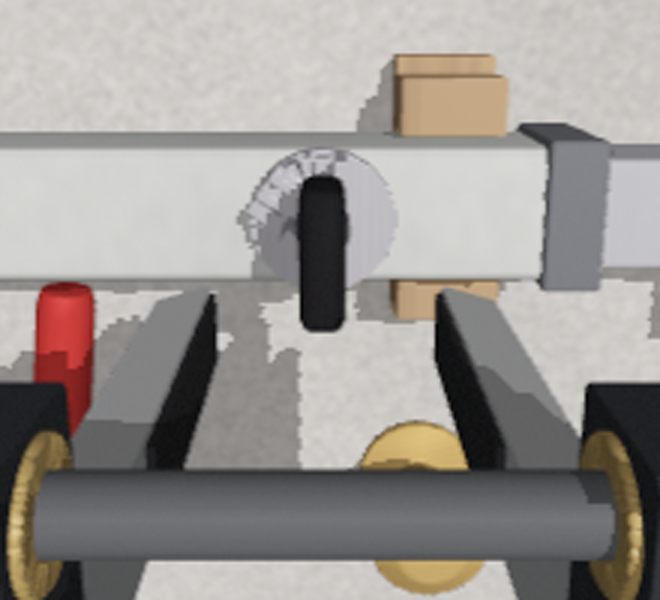

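Knob sits at crop column 323, finger tips at 215 and 437 (midpoint 326), so it is centred to about 0.5 mm. I'll descend and close slowly.

Emit:
move_arm:
  deltas:
    - [[4, 0, -0.05, 1.5, 0, 0, 0], [3, 0, -0.05, 3.0, 0, 0, 0], [2.4, 0, -0.05, 4.0, 0, 0, 0], [2, 0, -0.05, 4.6, 0, 0, 0], [1.8, 0, -0.05, 4.6, 0, 0, 0], [1.7, 0, -0.05, 4.6, 0, 0, 0], [1.6, 0, -0.05, 4.6, 0, 0, 0]]

```text
time: 3.7
position: [567.5, 50.4, 100.9]
eef_rot: [3.142, -0.001, 0.177]
contact_force: [0.1, 0.9, -0.5]
finger_gap: 16.2
```

Emit:
move_arm:
  deltas:
    - [[1.5, 0, 0, 0, 0, 0, 0], [1.4, 0, 0, 0, 0, 0, 0], [1.2, 0, 0, 0, 0, 0, 0], [0.8, 0, 0, 0, 0, 0, 0], [0, 0, 0, 0, 0, 0, 0], [0, 0, 0, 0, 0, 0, 0]]

```text
time: 4.45
position: [567.3, 50.4, 100.5]
eef_rot: [-3.142, 0.0, 0.177]
contact_force: [0.3, 0.3, 0.2]
finger_gap: 0.5
```

Run:
```python
from h import *
s=env.state(); print(s["time"],s["position"],s["eef_rot"],s["finger_gap"],s["contact_force"],s["torque"])
```

```text
4.45 [567.27552047  50.3928472  100.52870878] [-3.14152623e+00  5.62246335e-05  1.76745426e-01] 0.4775024683031333 [0.26613972 0.25454502 0.23510306] [-0.01260346 -0.0045179  -0.05978042]
```

Gap 0.5 mm: the fingers missed the bar or something is off. I'll look.

Run:
```python
from h import *
im,d,c=grab("wrist"); a=cv2.resize(im[120:320,150:370],None,fx=1.8,fy=1.8,interpolation=cv2.INTER_CUBIC)
im2,d2,c2=grab("scene"); b=cv2.resize(im2[100:260,180:340],(360,360),interpolation=cv2.INTER_CUBIC)
cv2.imwrite("pics/w3.png",np.hstack([a,b])); print(c["position"],env.state()["position"])
```

```text
[635.43820902  60.88384768 314.16446356] [567.26270578  50.39929663 100.53990889]
```

View pics/w3.png

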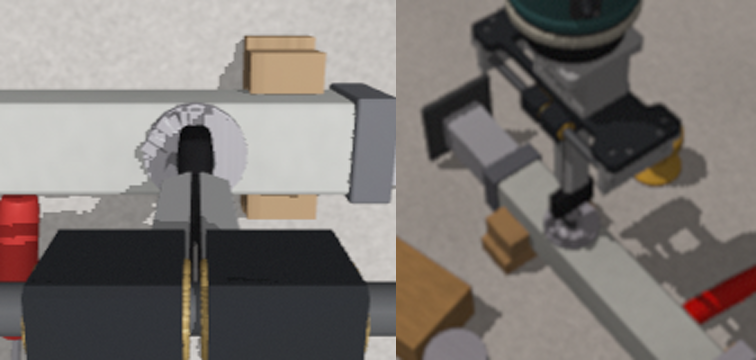

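Run:
```python
from h import *
im,d,c=grab("wrist"); p=cloud(d,c); s=env.state()
T=R.from_euler('xyz',s["eef_rot"]).as_matrix()
t=(p-s["position"])@T
for u,v in [(258,190),(258,200),(258,207),(258,213),(245,217),(252,217),(264,217),(270,217),(250,228),(270,228),(245,240),(275,240),(230,260)]:
    print((u,v),im[v,u],d[v,u],t[v,u].round(1),p[v,u].round(1))
f=384/2/np.tan(np.radians(c["fov_y"])/2)
for off in(0,-18.8,-40):
    w=s["position"]+T@np.array([0,0,off]); q=rot(c).T@(w-c["position"]); print(off,q[0]/q[2]*f+c["cx"],q[1]/q[2]*f+c["cy"],q[2])
print(s["contact_force"],s["torque"],s["joint_pos"])
```

```text
(258, 190) [20 18 19] 211.77069 [20.8  1.6 -7.4] [588.   52.5 107.9]
(258, 200) [33 31 31] 189.83206 [ 19.    1.6 -30.4] [586.3  52.2 131. ]
(258, 207) [32 29 31] 189.57297 [ 14.4   1.6 -31.8] [581.7  51.4 132.4]
(258, 213) [32 30 32] 190.55255 [ 10.1   1.6 -31.9] [577.5  50.6 132.4]
(245, 217) [126 121 123] 248.36507 [-11.2 -10.2  22.4] [554.4  58.5  78.1]
(252, 217) [127 126 126] 185.66615 [  9.   -2.5 -37.2] [575.7  54.4 137.7]
(264, 217) [127 126 126] 185.48714 [  9.1   5.6 -37.4] [577.2  46.5 137.9]
(270, 217) [181 176 179] 248.22026 [-11.2  12.4  22.3] [558.4  36.3  78.3]
(250, 228) [127 126 126] 165.05371 [  9.2  -3.2 -58.4] [575.8  55.2 158.9]
(270, 228) [127 126 126] 165.7774 [  9.    8.8 -57.7] [577.7  43.3 158.2]
(245, 240) [127 126 126] 147.89233 [  9.2  -5.4 -76. ] [575.4  57.3 176.6]
(275, 240) [127 127 126] 147.61627 [  9.3  10.7 -76.3] [578.3  41.5 176.8]
(230, 260) [31 29 28] 75.40985 [  33.2   -6.  -144.8] [598.8  62.2 245.3]
0 256.0916396358568 212.75843937570713 223.92754340298103
-18.8 255.91179905984876 220.50005916276905 205.67525468691753
-40 255.6664505165152 231.0616086192898 185.09288656029273
[ 0.73695445 -0.28556726  0.36249021] [ 0.06869487  0.04242519 -0.01751442] [ 0.14987989  0.42190427 -0.36811226  1.81134322  0.18317067  0.94174318
 -1.69102046]
```

The depth points show the finger fronts ending about 37 mm above the reported TCP. It looks as if the fingers closed just above the bar, not around it. I'll rise and open, then measure the real tip from two cameras.

Emit:
move_arm:
  deltas:
    - [[0, 0, 0, -1.5, 0, 0, 0], [2, 0, 0, -3, 0, 0, 0], [4, 0, 0, -3, 0, 0, 0], [4, 0, 0, -3, 0, 0, 0], [4, 0, 0, -3, 0, 0, 0]]

```text
time: 5.22
position: [567.0, 50.4, 130.1]
eef_rot: [-3.141, 0.001, 0.177]
contact_force: [0.4, -0.1, 0.1]
finger_gap: 37.3
```

Run:
```python
from h import *
s=env.state(); T=R.from_euler('xyz',s["eef_rot"]).as_matrix(); print(s["position"],s["finger_gap"])
for n in("wrist","scene","top"):
    im,d,c=grab(n); t=((cloud(d,c)-s["position"])@T).reshape(-1,3)
    for sg in(1,-1):
        m=(abs(t[:,0])<14)&(sg*t[:,1]>14)&(sg*t[:,1]<40)&(t[:,2]<0)&(t[:,2]>-75)
        g=t[m]
        if len(g)>3:
            lo=g[g[:,2]>g[:,2].max()-15]
            print(n,sg,len(g),"z",np.sort(g[:,2])[-5:].round(1),"near tip min",lo.min(0).round(1),"max",lo.max(0).round(1))
    if n=="scene": cv2.imwrite("pics/s4.png",cv2.resize(im[90:250,180:380],(750,600),interpolation=cv2.INTER_CUBIC))
```

```text
[567.00165129  50.37179173 130.13250806] 37.29484855097122
wrist 1 641 z [-35.5 -35.3 -35.  -34.9 -34.8] near tip min [ -8.3  20.3 -49.7] max [  9.7  32.2 -34.8]
wrist -1 641 z [-35.6 -35.4 -35.3 -34.7 -34.1] near tip min [ -8.2 -27.8 -49. ] max [  9.9 -16.5 -34.1]
scene 1 141 z [-33.9 -33.8 -33.3 -32.1 -31.8] near tip min [ -7.   18.2 -46.6] max [ 11.   28.7 -31.8]
scene -1 115 z [-40.5 -40.4 -39.5 -35.9 -33.7] near tip min [ -6.6 -32.6 -48.7] max [ 10.9 -22.5 -33.7]
```

View pics/s4.png

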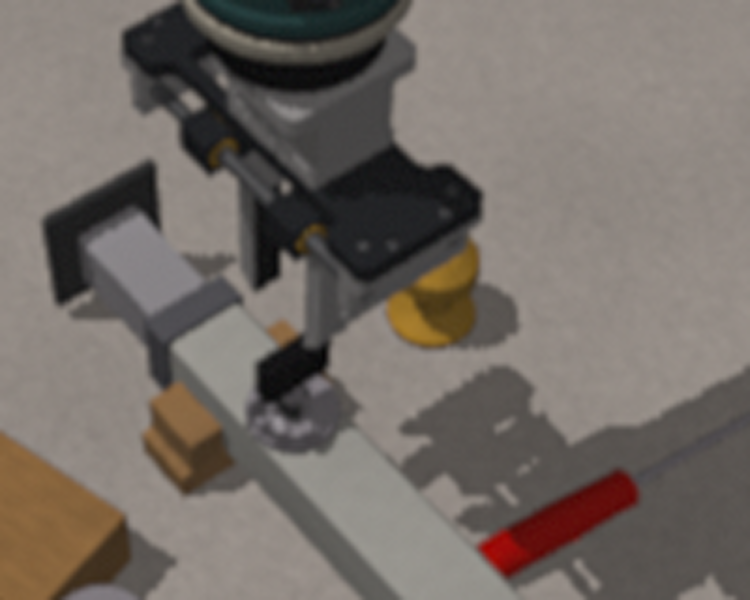

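Both cameras put the real finger tips about 34.5 mm above the reported TCP. The tip is still 34 mm above the tube there, and the bystanders are untouched. From here I'll aim with tip z = reported TCP z + 34.5, and apply a 0.8 mm centring correction along the bar.

Emit:
move_arm:
  deltas:
    - [[4, -0.08, 0, 1.0, 0, 0, 0], [4, -0.08, 0, 2.2, 0, 0, 0], [4, -0.08, 0, 3.4, 0, 0, 0], [4, -0.08, 0, 4.4, 0, 0, 0], [3.5, -0.08, 0, 5.2, 0, 0, 0], [3, -0.08, 0, 5.8, 0, 0, 0], [2.5, -0.08, 0, 6.2, 0, 0, 0], [2.2, -0.08, 0, 6.2, 0, 0, 0]]

```text
time: 6.38
position: [566.4, 50.3, 68.4]
eef_rot: [-3.142, 0.0, 0.177]
contact_force: [-0.3, 0.3, -0.2]
finger_gap: 22.4
```

Emit:
move_arm:
  deltas:
    - [[2.0, 0, 0, 0, 0, 0, 0], [1.8, 0, 0, 0, 0, 0, 0], [1.7, 0, 0, 0, 0, 0, 0], [1.6, 0, 0, 0, 0, 0, 0], [1.5, 0, 0, 0, 0, 0, 0], [1.4, 0, 0, 0, 0, 0, 0], [1.4, 0, 0, 0, 0, 0, 0]]

```text
time: 7.25
position: [566.5, 50.3, 68.5]
eef_rot: [-3.142, 0.0, 0.177]
contact_force: [-0.2, -0.9, -0.7]
finger_gap: 13.7
```

Emit:
move_arm:
  deltas:
    - [[1.2, 0, 0, 0, 0, 0, 0], [0.8, 0, 0, 0, 0, 0, 0], [0.4, 0, 0, 0, 0, 0, 0], [0.4, 0, 0, 0, 0, 0, 0]]

```text
time: 7.75
position: [566.5, 50.3, 68.5]
eef_rot: [-3.142, 0.0, 0.177]
contact_force: [-0.2, -0.1, -0.1]
finger_gap: 14.1
```

Run:
```python
from h import *
s=env.state(); print(s["time"],s["position"],s["eef_rot"],s["finger_gap"],s["contact_force"],s["torque"])
```

```text
7.75 [566.47083174  50.26146431  68.5347301 ] [-3.14154117e+00  7.48872243e-05  1.76817742e-01] 14.054434194245793 [-0.20229764 -0.06417413 -0.07650972] [-0.11343646 -0.0140898  -0.03395284]
```

Gripped with a 14.05 mm gap. Now lifting toward 13.5 mm.

Emit:
move_arm:
  deltas:
    - [[0.4, 0, 0, -0.3, 0, 0, 0], [0.4, 0, 0, -0.6, 0, 0, 0], [0.4, 0, 0, -0.9, 0, 0, 0], [0.4, 0, 0, -1.15, 0, 0, 0], [0.4, 0, 0, -1.35, 0, 0, 0], [0.4, 0, 0, -1.35, 0, 0, 0]]

```text
time: 8.5
position: [566.3, 50.2, 82.0]
eef_rot: [-3.142, 0.0, 0.177]
contact_force: [2.4, -0.5, -13.4]
finger_gap: 13.5
```

Run:
```python
from h import *
s=env.state(); print(s["time"],s["position"],s["eef_rot"],s["finger_gap"],s["contact_force"],s["torque"])
im,d,c=grab("wrist");T=R.from_euler('xyz',s["eef_rot"]).as_matrix()
p=cloud(d,c); t=(p-s["position"])@T
k=(abs(t[...,1]-1.6)<4)&(t[...,0]>11)&(t[...,0]<19)&(p[...,2]>115)
print("knob top z",k.sum(),np.percentile(p[k][:,2],[10,50,90]))
```

```text
8.5 [566.31531323  50.22938234  81.98725801] [-3.14155604e+00  3.65449095e-04  1.76811870e-01] 13.465276674877984 [  2.40749675  -0.52201564 -13.40003149] [ 0.01711185 -0.77516604  0.00268489]
knob top z 363 [144.34379478 239.02882763 241.31087608]
```

Spring load is 13.4 N, which matches a lift of about 13.5 mm. Turning anticlockwise means negative about tool z.

Emit:
move_arm:
  deltas:
    - [[0.4, 0, 0, -0.05, 0, 0, -0.05], [0.4, 0, 0, -0.05, 0, 0, -0.12], [0.4, 0, 0, -0.05, 0, 0, -0.19], [0.4, 0, 0, -0.05, 0, 0, -0.26], [0.4, 0, 0, -0.05, 0, 0, -0.33], [0.4, 0, 0, -0.05, 0, 0, -0.4], [0.4, 0, 0, -0.05, 0, 0, -0.4]]

```text
time: 9.43
position: [566.3, 50.2, 82.4]
eef_rot: [-3.141, 0.0, 0.576]
contact_force: [2.6, -0.0, -13.6]
finger_gap: 13.7
```

```bash
cat > st.py <<'E'
from h import *
s=env.state(); T=R.from_euler('xyz',s["eef_rot"]).as_matrix()
print(round(s["time"],2),s["position"].round(2),"turn",round(s["eef_rot"][2]-.1768,4),"gap",round(s["finger_gap"],2),"F",s["contact_force"].round(2),"Ftool",(T.T@s["contact_force"]).round(1),"M",s["torque"].round(3))
E
python3 st.py
```

```text
9.43 [566.35  50.17  82.36] turn 0.3995 gap 13.74 F [  2.55  -0.03 -13.6 ] Ftool [ 2.1  1.4 13.6] M [-0.041 -0.786 -0.019]
```

Emit:
move_arm:
  deltas:
    - [[0.4, 0, 0, 0, 0, 0, -0.08], [0.4, 0, 0, 0, 0, 0, -0.16], [0.4, 0, 0, 0, 0, 0, -0.24], [0.4, 0, 0, 0, 0, 0, -0.32], [0.4, 0, 0, 0, 0, 0, -0.4], [0.4, 0, 0, 0, 0, 0, -0.48], [0.4, 0, 0, 0, 0, 0, -0.5], [0.4, 0, 0, 0, 0, 0, -0.5]]

```text
time: 10.42
position: [566.4, 50.2, 82.5]
eef_rot: [-3.141, 0.0, 1.075]
contact_force: [2.0, -0.2, -13.6]
finger_gap: 13.9
```

```bash
python3 st.py
```

```text
10.43 [566.42  50.16  82.46] turn 0.8978 gap 13.89 F [  1.96  -0.16 -13.58] Ftool [ 0.8  1.8 13.6] M [-0.187 -0.792  0.03 ]
```

Emit:
move_arm:
  deltas:
    - [[0.4, 0, 0, 0, 0, 0, -0.02], [0.4, 0, 0, 0, 0, 0, -0.04], [0.4, 0, 0, 0, 0, 0, -0.06], [0.4, 0, 0, 0, 0, 0, -0.06]]

```text
time: 10.92
position: [566.4, 50.2, 82.5]
eef_rot: [-3.141, 0.0, 1.137]
contact_force: [2.6, -0.5, -14.4]
finger_gap: 13.8
```

```bash
python3 st.py
```

```text
10.93 [566.43  50.21  82.51] turn 0.9602 gap 13.81 F [  2.6   -0.49 -14.43] Ftool [ 0.7  2.6 14.4] M [-0.296 -0.742  0.013]
```

Emit:
move_arm:
  deltas:
    - [[0.4, 0, 0, 0, 0, 0, -0.01], [0.4, 0, 0, 0, 0, 0, -0.02], [0.4, 0, 0, 0, 0, 0, -0.03], [0.4, 0, 0, 0, 0, 0, -0.03]]

```text
time: 11.42
position: [566.5, 50.2, 82.5]
eef_rot: [-3.142, 0.0, 1.167]
contact_force: [2.3, -1.6, -14.0]
finger_gap: 13.7
```

```bash
python3 st.py
```

```text
11.43 [566.47  50.22  82.53] turn 0.9901 gap 13.74 F [  2.33  -1.63 -14.  ] Ftool [-0.6  2.8 14. ] M [-0.431 -0.743 -0.003]
```

Emit:
move_arm:
  deltas:
    - [[0.4, 0, 0, 0, 0, 0, -0.01], [0.4, 0, 0, 0, 0, 0, -0.02], [0.4, 0, 0, 0, 0, 0, -0.03], [0.4, 0, 0, 0, 0, 0, -0.03]]

```text
time: 11.92
position: [566.5, 50.2, 82.5]
eef_rot: [-3.141, -0.0, 1.197]
contact_force: [2.9, -1.3, -13.6]
finger_gap: 14.0
```

```bash
python3 st.py
```

```text
11.93 [566.47  50.23  82.54] turn 1.0202 gap 13.98 F [  2.91  -1.26 -13.61] Ftool [-0.1  3.2 13.6] M [-0.542 -0.736 -0.016]
```

Emit:
move_arm:
  deltas:
    - [[0.4, 0, 0, 0, 0, 0, -0.01], [0.4, 0, 0, 0, 0, 0, -0.02], [0.4, 0, 0, 0, 0, 0, -0.03], [0.4, 0, 0, 0, 0, 0, -0.03]]

```text
time: 12.42
position: [566.5, 50.3, 82.5]
eef_rot: [-3.141, -0.0, 1.227]
contact_force: [2.5, -1.9, -14.9]
finger_gap: 13.9
```

```bash
python3 st.py
```

```text
12.43 [566.46  50.29  82.52] turn 1.0503 gap 13.94 F [  2.53  -1.86 -14.93] Ftool [-0.9  3.  14.9] M [-0.555 -0.748  0.013]
```

Emit:
move_arm:
  deltas:
    - [[0.4, 0, 0, 0, 0, 0, -0.01], [0.4, 0, 0, 0, 0, 0, -0.02], [0.4, 0, 0, 0, 0, 0, -0.03], [0.4, 0, 0, 0, 0, 0, -0.03]]

```text
time: 12.92
position: [566.5, 50.3, 82.5]
eef_rot: [-3.142, -0.0, 1.257]
contact_force: [1.7, -2.1, -13.7]
finger_gap: 13.9
```

```bash
python3 st.py
```

```text
12.93 [566.5   50.25  82.55] turn 1.0802 gap 13.87 F [  1.71  -2.11 -13.71] Ftool [-1.5  2.3 13.7] M [-0.569 -0.78   0.036]
```

Emit:
move_arm:
  deltas:
    - [[0.4, 0, 0, 0, 0, 0, -0.01], [0.4, 0, 0, 0, 0, 0, -0.02], [0.4, 0, 0, 0, 0, 0, -0.03], [0.4, 0, 0, 0, 0, 0, -0.03]]

```text
time: 13.42
position: [566.5, 50.3, 82.5]
eef_rot: [-3.141, -0.0, 1.287]
contact_force: [2.0, -2.7, -14.4]
finger_gap: 14.2
```

```bash
python3 st.py
```

```text
13.43 [566.48  50.27  82.53] turn 1.1102 gap 14.23 F [  2.    -2.74 -14.44] Ftool [-2.1  2.7 14.4] M [-0.557 -0.773  0.008]
```

Emit:
move_arm:
  deltas:
    - [[0.4, 0, 0, 0, 0, 0, -0.01], [0.4, 0, 0, 0, 0, 0, -0.02], [0.4, 0, 0, 0, 0, 0, -0.03], [0.4, 0, 0, 0, 0, 0, -0.03]]

```text
time: 13.92
position: [566.5, 50.3, 82.5]
eef_rot: [-3.142, -0.0, 1.317]
contact_force: [2.6, -1.9, -13.7]
finger_gap: 13.7
```

```bash
python3 st.py
```

```text
13.93 [566.48  50.26  82.53] turn 1.1402 gap 13.69 F [  2.58  -1.9  -13.74] Ftool [-1.2  3.  13.7] M [-0.604 -0.813  0.012]
```

Emit:
move_arm:
  deltas:
    - [[0.4, 0, 0, 0, 0, 0, -0.01], [0.4, 0, 0, 0, 0, 0, -0.02], [0.4, 0, 0, 0, 0, 0, -0.03], [0.4, 0, 0, 0, 0, 0, -0.03]]

```text
time: 14.42
position: [566.6, 50.3, 82.6]
eef_rot: [3.142, -0.0, 1.347]
contact_force: [3.4, -1.4, -14.4]
finger_gap: 13.9
```

```bash
python3 st.py
```

```text
14.43 [566.58  50.29  82.56] turn 1.1702 gap 13.9 F [  3.38  -1.42 -14.38] Ftool [-0.6  3.6 14.4] M [-0.536 -1.027 -0.07 ]
```

A first hint: Mz is -0.07 and My has shifted. Smaller steps now.

Emit:
move_arm:
  deltas:
    - [[0.4, 0, 0, 0, 0, 0, -0.005], [0.4, 0, 0, 0, 0, 0, -0.01], [0.4, 0, 0, 0, 0, 0, -0.01]]

```text
time: 14.8
position: [566.6, 50.3, 82.5]
eef_rot: [3.142, -0.0, 1.357]
contact_force: [4.4, -1.2, -14.5]
finger_gap: 13.5
```

```bash
python3 st.py
```

```text
14.8 [566.55  50.29  82.55] turn 1.18 gap 13.55 F [  4.43  -1.25 -14.54] Ftool [-0.3  4.6 14.5] M [-0.621 -1.155 -0.075]
```

Emit:
move_arm:
  deltas:
    - [[0.4, 0, 0, 0, 0, 0, -0.005], [0.4, 0, 0, 0, 0, 0, -0.01], [0.4, 0, 0, 0, 0, 0, -0.01]]

```text
time: 15.18
position: [566.6, 50.3, 82.6]
eef_rot: [3.141, -0.0, 1.367]
contact_force: [5.8, -1.4, -14.3]
finger_gap: 13.6
```

```bash
python3 st.py; python3 st.py
```

```text
15.18 [566.57  50.26  82.57] turn 1.1901 gap 13.57 F [  5.8   -1.4  -14.31] Ftool [-0.2  6.  14.3] M [-0.563 -1.273 -0.023]
15.18 [566.57  50.26  82.57] turn 1.1901 gap 13.57 F [  5.8   -1.4  -14.31] Ftool [-0.2  6.  14.3] M [-0.563 -1.273 -0.023]
```

The lateral reaction climbs about 1.2 N per 0.01 rad, and Mz and My agree. That is the stop, with contact starting at about 1.152 rad. So the notch middle is about 0.98 rad. I'll ease back 0.208 rad.

Emit:
move_arm:
  deltas:
    - [[0.4, 0, 0, 0, 0, 0, 0.04], [0.4, 0, 0, 0, 0, 0, 0.08], [0.4, 0, 0, 0, 0, 0, 0.12], [0.4, 0, 0, 0, 0, 0, 0.16], [0.4, 0, 0, 0, 0, 0, 0.2], [0.4, 0, 0, 0, 0, 0, 0.208], [0.4, 0, 0, 0, 0, 0, 0.208]]

```text
time: 16.05
position: [566.4, 50.3, 82.5]
eef_rot: [-3.141, 0.0, 1.159]
contact_force: [4.2, -2.5, -13.8]
finger_gap: 13.5
```

Emit:
move_arm:
  deltas:
    - [[0.4, 0, 0, 0.1, 0, 0, 0], [0.4, 0, 0, 0.2, 0, 0, 0], [0.4, 0, 0, 0.25, 0, 0, 0], [0.4, 0, 0, 0.3, 0, 0, 0], [0.4, 0, 0, 0.3, 0, 0, 0]]

```text
time: 16.68
position: [566.5, 50.3, 79.5]
eef_rot: [-3.142, 0.0, 1.159]
contact_force: [1.7, -2.0, -12.5]
finger_gap: 14.0
```

```bash
python3 st.py
```

```text
16.68 [566.46  50.28  79.54] turn 0.9821 gap 14.01 F [  1.74  -2.   -12.5 ] Ftool [-1.1  2.4 12.5] M [-0.628 -0.675 -0.013]
```

At 11 mm of lift the full spring load still hangs on the gripper, so the arm is over the notch. Lowering on.

Emit:
move_arm:
  deltas:
    - [[0.4, 0, 0, 0.1, 0, 0, 0], [0.4, 0, 0, 0.2, 0, 0, 0], [0.4, 0, 0, 0.25, 0, 0, 0], [0.4, 0, 0, 0.25, 0, 0, 0]]

```text
time: 17.18
position: [566.5, 50.3, 77.1]
eef_rot: [-3.142, -0.0, 1.159]
contact_force: [2.4, -1.9, -12.0]
finger_gap: 13.7
```

```bash
python3 st.py
```

```text
17.18 [566.52  50.31  77.06] turn 0.982 gap 13.69 F [  2.41  -1.95 -12.02] Ftool [-0.8  3.  12. ] M [-0.659 -0.659  0.048]
```

Emit:
move_arm:
  deltas:
    - [[0.4, 0, 0, 0.03, 0, 0, 0], [0.4, 0, 0, 0.06, 0, 0, 0], [0.4, 0, 0, 0.06, 0, 0, 0]]

```text
time: 17.55
position: [566.5, 50.3, 76.6]
eef_rot: [3.142, -0.0, 1.159]
contact_force: [0.8, -3.1, -8.7]
finger_gap: 13.6
```

```bash
python3 st.py
```

```text
17.55 [566.52  50.3   76.56] turn 0.982 gap 13.56 F [ 0.84 -3.07 -8.72] Ftool [-2.5  2.   8.7] M [-0.722 -0.42   0.016]
```

The load drops at about 8 mm, so the arm is resting on the notch floor. I'll ease down a touch more, then let go.

Emit:
move_arm:
  deltas:
    - [[0.4, 0, 0, 0.03, 0, 0, 0], [0.4, 0, 0, 0.05, 0, 0, 0], [0.4, 0, 0, 0.05, 0, 0, 0], [1.6, 0, 0, 0.05, 0, 0, 0], [2.4, 0, 0, 0.05, 0, 0, 0], [3.5, 0, 0, 0.05, 0, 0, 0], [3.5, 0, 0, 0.05, 0, 0, 0], [3.5, 0, 0, 0.05, 0, 0, 0]]

```text
time: 18.55
position: [566.5, 50.3, 75.9]
eef_rot: [-3.141, -0.0, 1.159]
contact_force: [0.0, 1.2, -0.3]
finger_gap: 35.0
```

```bash
python3 st.py
```

```text
18.55 [566.48  50.32  75.93] turn 0.9821 gap 34.97 F [ 0.02  1.19 -0.27] Ftool [ 1.1 -0.5  0.3] M [ 0.028 -0.023 -0.018]
```

Emit:
move_arm:
  deltas:
    - [[3.5, 0, 0, -2, 0, 0, 0], [3.5, 0, 0, -5, 0, 0, 0], [3.5, 0, 0, -8, 0, 0, 0], [3.5, 0, 0, -10, 0, 0, 0], [3.5, 0, 0, -10, 0, 0, 0], [3.5, 0, 0, -10, 0, 0, 0]]

```text
time: 19.3
position: [566.2, 50.2, 175.8]
eef_rot: [-3.141, 0.0, 1.159]
contact_force: [0.9, -0.9, 0.3]
finger_gap: 35.3
```

```bash
python3 st.py
python3 - <<'E'
from h import *
im,d,c=grab("wrist"); p=cloud(d,c); q=p.reshape(-1,3); q=q[np.isfinite(q[:,0])]
m=(q[:,2]>129)&(q[:,2]<150)&(np.hypot(q[:,0]-567,q[:,1]-49)<30)
k=q[m]; print(m.sum(), cv2.minAreaRect(k[:,:2].astype(np.float32)), np.percentile(k[:,2],[5,50,95]))
n=(k[:,:2]-k[:,:2].mean(0)); w,v=np.linalg.eigh(n.T@n); print("bar angle",np.arctan(v[1,1]/v[0,1])-.1768)
cv2.imwrite("pics/w5.png",cv2.resize(im[90:290,150:370],None,fx=3,fy=3,interpolation=cv2.INTER_CUBIC))
E
```

```text
19.3 [566.23  50.19 175.77] turn 0.9819 gap 35.33 F [ 0.87 -0.87  0.33] Ftool [-0.4  1.1 -0.3] M [ 0.012 -0.058  0.029]
658 ((567.4457397460938, 48.97627639770508), (43.0291748046875, 13.604791641235352), 66.2436294555664) [135.20570953 138.75543315 140.18326501]
bar angle 0.9830992086094223
```

View pics/w5.png

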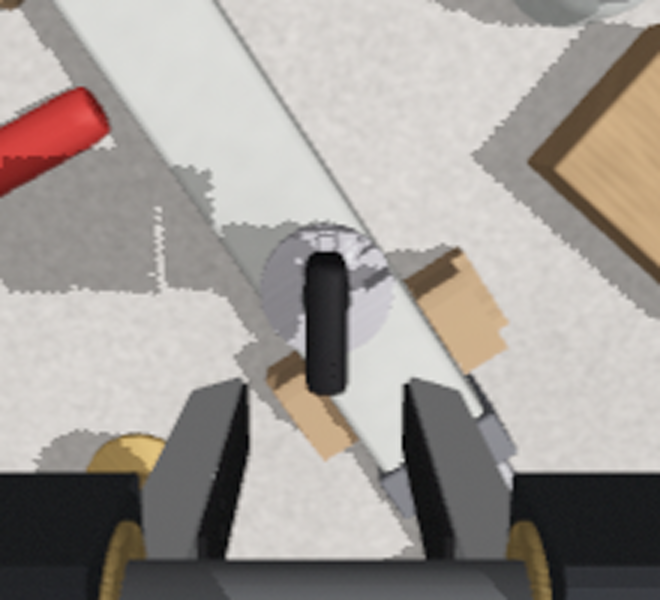

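The knob top is now 138.8 mm against 131 locked, a lift of about 7.7 mm, with the bar at 0.983 rad. The picture shows it standing free at (325,320), so it is parked by itself. Next I'll move beyond the foot plate with the jaws across the leg, fingers closed.

Emit:
move_arm:
  deltas:
    - [[3, -2.6, 1.75, 0, 0, 0, -0.085], [2, -5.2, 3.5, 0, 0, 0, -0.17], [1, -7.8, 5.25, 0, 0, 0, -0.255], [0, -10.4, 7.0, 0, 0, 0, -0.34], [0, -13.0, 8.75, 0, 0, 0, -0.425], [0, -15.7, 10.5, 0, 0, 0, -0.51], [0, -18.27, 12.26, 0, 0, 0, -0.589], [0, -18.27, 12.26, 0, 0, 0, -0.589]]

```text
time: 20.35
position: [605.1, -168.7, 174.6]
eef_rot: [-3.14, -0.001, 1.745]
contact_force: [-0.4, 0.6, 0.3]
finger_gap: 0.8
```

Emit:
move_arm:
  deltas:
    - [[0, 0, 0, 2, 0, 0, 0], [0, 0, 0, 5, 0, 0, 0], [0, 0, 0, 8, 0, 0, 0], [0, 0, 0, 10, 0, 0, 0], [0, 0, 0, 10, 0, 0, 0]]

```text
time: 20.98
position: [604.7, -165.3, 74.3]
eef_rot: [-3.139, -0.002, 1.749]
contact_force: [0.0, 0.1, 0.7]
finger_gap: 0.4
```

```bash
python3 st.py
python3 - <<'E'
from h import *
s=env.state(); print(s["eef_rot"],s["joint_pos"].round(2)); T=R.from_euler('xyz',s["eef_rot"]).as_matrix()
for n in("wrist","top"):
    im,d,c=grab(n); p=cloud(d,c); t=((p-s["position"])@T).reshape(-1,3); z=p.reshape(-1,3)[:,2]
    m=(z>80)&(z<96)&(abs(t[:,1])<38)&(t[:,0]>5)&(t[:,0]<60)&(im.reshape(-1,3).max(1)<90)
    if m.sum(): print(n,"plate top in tool",m.sum(),np.percentile(t[m],[3,97],axis=0).round(1))
    m=(abs(t[:,1]-1)<14)&(abs(t[:,0])<14)&(t[:,2]>-70)&(t[:,2]<-20)
    if m.sum(): print("fingers",np.percentile(t[m],[1,99],axis=0).round(1))
    if n=="wrist": cv2.imwrite("pics/w6.png",im)
E
```

```text
20.98 [ 604.74 -165.32   74.3 ] turn 1.5718 gap 0.44 F [0.03 0.09 0.69] Ftool [ 0.1  0.  -0.7] M [-0.041 -0.113  0.006]
[-3.13930896e+00 -1.53332776e-03  1.74855757e+00] [ 0.66  0.6  -0.6   1.67  0.39  1.    0.09]
wrist plate top in tool 1211 [[ 30.  -35.3 -17. ]
 [ 37.3  33.9  -8.2]]
fingers [[  6.  -11.9 -69.7]
 [  8.3  12.  -36.4]]
top plate top in tool 179 [[ 31.5 -35.7 -17.4]
 [ 39.2  34.9  -7.8]]
fingers [[ -1.3 -11.8 -60. ]
 [  9.5  11.2 -36.3]]
```

View pics/w6.png

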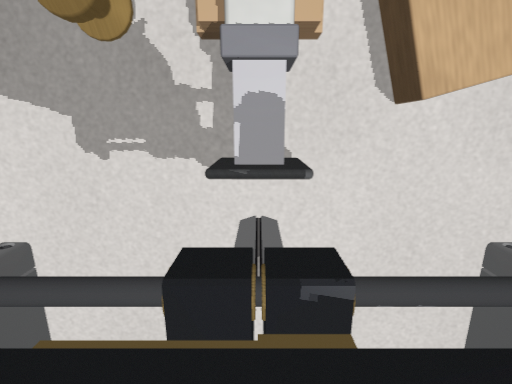

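The plate's outer face is 21–22 mm ahead of the finger fronts and centred (columns 205–313, fingers at 259). I'll lower and make gentle contact.

Emit:
move_arm:
  deltas:
    - [[0, 0, 0, 2, 0, 0, 0], [0, 0, 0, 4, 0, 0, 0], [0, 0, 0, 5.6, 0, 0, 0], [0, 0, 0, 5.6, 0, 0, 0], [0, 0.8, 0, 5.6, 0, 0, 0], [0, 1.5, 0, 5.6, 0, 0, 0], [0, 1.8, 0, 5.6, 0, 0, 0]]

```text
time: 21.95
position: [602.7, -147.7, 20.4]
eef_rot: [3.141, 0.0, 1.749]
contact_force: [0.5, 0.2, -0.5]
finger_gap: 0.5
```

Emit:
move_arm:
  deltas:
    - [[0, 0.1, 0, 0, 0, 0, 0], [0, 0.2, 0, 0, 0, 0, 0], [0, 0.3, 0, 0, 0, 0, 0], [0, 0.4, 0, 0, 0, 0, 0], [0, 0.5, 0, 0, 0, 0, 0], [0, 0.6, 0, 0, 0, 0, 0], [0, 0.7, 0, 0, 0, 0, 0], [0, 0.8, 0, 0, 0, 0, 0]]

```text
time: 22.95
position: [601.2, -141.5, 19.9]
eef_rot: [3.142, 0.001, 1.747]
contact_force: [2.1, -4.3, -1.4]
finger_gap: 0.4
```

```bash
python3 st.py
```

```text
22.95 [ 601.19 -141.49   19.94] turn 1.5703 gap 0.44 F [ 2.07 -4.27 -1.36] Ftool [-4.6  1.3  1.4] M [-1.103 -0.477 -0.036]
```

Contact, sliding at 4.6 N. Continuing.

Emit:
move_arm:
  deltas:
    - [[0, 0.3, 0, 0, 0, 0, 0], [0, 0.7, 0, 0, 0, 0, 0], [0, 1.1, 0, 0, 0, 0, 0], [0, 1.5, 0, 0, 0, 0, 0], [0, 1.9, 0, 0, 0, 0, 0], [0, 2.3, 0, 0, 0, 0, 0], [0, 2.7, 0, 0, 0, 0, 0], [0, 3.1, 0, 0, 0, 0, 0]]

```text
time: 23.95
position: [595.7, -110.9, 19.9]
eef_rot: [3.142, 0.001, 1.747]
contact_force: [2.1, -5.4, -1.9]
finger_gap: 0.7
```

```bash
python3 st.py
```

```text
23.95 [ 595.72 -110.92   19.93] turn 1.5702 gap 0.66 F [ 2.09 -5.38 -1.91] Ftool [-5.7  1.1  1.9] M [-1.137 -0.523 -0.032]
```

Emit:
move_arm:
  deltas:
    - [[0, 0.4, 0, 0, 0, 0, 0], [0, 0.8, 0, 0, 0, 0, 0], [0, 1.2, 0, 0, 0, 0, 0], [0, 1.6, 0, 0, 0, 0, 0], [0, 2.0, 0, 0, 0, 0, 0], [0, 2.4, 0, 0, 0, 0, 0], [0, 2.8, 0, 0, 0, 0, 0], [0, 3.1, 0, 0, 0, 0, 0]]

```text
time: 24.95
position: [590.3, -80.3, 19.9]
eef_rot: [3.142, 0.001, 1.747]
contact_force: [2.4, -5.0, -2.1]
finger_gap: 0.3
```

```bash
python3 st.py
```

```text
24.95 [590.3  -80.32  19.93] turn 1.5703 gap 0.27 F [ 2.39 -4.96 -2.06] Ftool [-5.3  1.5  2.1] M [-1.168 -0.525 -0.069]
```

Emit:
move_arm:
  deltas:
    - [[0, 0.2, 0, 0, 0, 0, 0], [0, 0.4, 0, 0, 0, 0, 0], [0, 0.6, 0, 0, 0, 0, 0], [0, 0.8, 0, 0, 0, 0, 0], [0, 0.9, 0, 0, 0, 0, 0], [0, 1.0, 0, 0, 0, 0, 0], [0, 1.1, 0, 0, 0, 0, 0]]

```text
time: 25.82
position: [588.4, -69.6, 19.9]
eef_rot: [3.142, 0.001, 1.747]
contact_force: [3.7, -4.6, -2.1]
finger_gap: 0.7
```

```bash
python3 st.py
```

```text
25.82 [588.36 -69.57  19.93] turn 1.5703 gap 0.73 F [ 3.67 -4.64 -2.08] Ftool [-5.2  2.8  2.1] M [-1.125 -0.5   -0.061]
```

Not at the stop yet; 0.5 mm rows from here.

Emit:
move_arm:
  deltas:
    - [[0, 0.05, 0, 0, 0, 0, 0], [0, 0.1, 0, 0, 0, 0, 0], [0, 0.15, 0, 0, 0, 0, 0], [0, 0.2, 0, 0, 0, 0, 0], [0, 0.2, 0, 0, 0, 0, 0]]

```text
time: 26.45
position: [588.0, -67.5, 19.9]
eef_rot: [3.142, 0.001, 1.747]
contact_force: [2.4, -4.8, -2.1]
finger_gap: 0.4
```

```bash
python3 st.py
```

```text
26.45 [588.   -67.48  19.95] turn 1.5705 gap 0.36 F [ 2.4  -4.77 -2.08] Ftool [-5.1  1.5  2.1] M [-1.041 -0.502  0.008]
```

Emit:
move_arm:
  deltas:
    - [[0, 0.05, 0, 0, 0, 0, 0], [0, 0.1, 0, 0, 0, 0, 0], [0, 0.15, 0, 0, 0, 0, 0], [0, 0.15, 0, 0, 0, 0, 0]]

```text
time: 26.95
position: [587.7, -65.9, 19.9]
eef_rot: [3.142, 0.0, 1.747]
contact_force: [2.1, -4.9, -1.7]
finger_gap: 0.4
```

```bash
python3 st.py
```

```text
26.95 [587.7  -65.9   19.91] turn 1.5705 gap 0.4 F [ 2.1  -4.93 -1.65] Ftool [-5.2  1.2  1.7] M [-1.093 -0.532 -0.019]
```

Emit:
move_arm:
  deltas:
    - [[0, 0.05, 0, 0, 0, 0, 0], [0, 0.1, 0, 0, 0, 0, 0], [0, 0.15, 0, 0, 0, 0, 0], [0, 0.15, 0, 0, 0, 0, 0]]

```text
time: 27.45
position: [587.6, -65.3, 20.0]
eef_rot: [3.141, 0.001, 1.747]
contact_force: [2.8, -8.8, -2.2]
finger_gap: 0.7
```

```bash
python3 st.py
```

```text
27.45 [587.6  -65.33  19.97] turn 1.5698 gap 0.67 F [ 2.83 -8.84 -2.2 ] Ftool [-9.2  1.2  2.2] M [-1.997 -0.73  -0.072]
```

Force up to 9.2 N and the travel is stalling, so this is the end stop. One more gentle push to seat it.

Emit:
move_arm:
  deltas:
    - [[0, 0.04, 0, 0, 0, 0, 0], [0, 0.08, 0, 0, 0, 0, 0], [0, 0.08, 0, 0, 0, 0, 0], [0, 0.08, 0, 0, 0, 0, 0]]

```text
time: 27.95
position: [587.6, -65.3, 20.0]
eef_rot: [3.141, 0.002, 1.746]
contact_force: [4.4, -12.7, -1.9]
finger_gap: 0.7
```

```bash
python3 st.py
```

```text
27.95 [587.59 -65.35  19.98] turn 1.5692 gap 0.66 F [  4.44 -12.68  -1.94] Ftool [-13.3   2.2   2. ] M [-2.791 -0.962 -0.021]
```

Hard against the stop: 13.3 N and no further motion. Back off, rise and check.

Emit:
move_arm:
  deltas:
    - [[0, -0.5, 0, 0, 0, 0, 0], [0, -2, 0, 0, 0, 0, 0], [0, -4, 0, 0, 0, 0, 0], [0, -5, 0, -2, 0, 0, 0], [0, -6, 0, -7, 0, 0, 0], [0, -6, 0, -12, 0, 0, 0], [0, -6, 0, -15, 0, 0, 0], [0, -6, 0, -15, 0, 0, 0]]

```text
time: 28.95
position: [599.0, -123.6, 172.2]
eef_rot: [3.138, 0.002, 1.747]
contact_force: [-0.8, 0.6, -0.3]
finger_gap: 0.5
```

```bash
python3 st.py
python3 - <<'E'
from h import *
ax=np.array([566.6,50.2]); ly=np.array([-.1760,.9844]); lx=np.array([.9844,.1760])
ims=[]
for n in("wrist","top","scene"):
    im,d,c=grab(n); ims.append(im); q=cloud(d,c).reshape(-1,3); ok=np.isfinite(q[:,0]); q=q[ok]; col=im.reshape(-1,3)[ok]
    a=(q[:,:2]-ax)@lx; b=(q[:,:2]-ax)@ly
    m=(q[:,2]>82)&(q[:,2]<96)&(abs(a)<42)&(b<-80)&(b>-200)&(col.max(1)<90)
    if m.sum()>5: print(n,"plate b",np.percentile(b[m],[3,50,97]).round(1))
    k=(np.hypot(a,b)<24)&(q[:,2]>120)&(q[:,2]<155)
    if k.sum()>5: print(n,"knob top",np.percentile(q[k][:,2],[50,90]).round(1))
t=np.load("top0.npz")["p"].reshape(-1,3);im0=np.load("top0.npz")["im"].reshape(-1,3); a=(t[:,:2]-ax)@lx; b=(t[:,:2]-ax)@ly
m=(t[:,2]>82)&(t[:,2]<96)&(abs(a)<42)&(b<-80)&(b>-200)&(im0.max(1)<90); print("top start plate b",np.percentile(b[m],[3,50,97]).round(1))
cv2.imwrite("pics/end.png",np.hstack([cv2.resize(ims[1],(400,300)),cv2.resize(ims[2],(400,300))]))
E
```

```text
28.95 [ 598.95 -123.59  172.19] turn 1.5698 gap 0.53 F [-0.82  0.61 -0.34] Ftool [ 0.7 -0.7  0.3] M [-0.028 -0.122  0.077]
wrist plate b [-108.8 -104.7 -101.7]
wrist knob top [136.  139.5]
top plate b [-107.4 -103.2 -100. ]
top knob top [137.7 139.8]
scene plate b [-104.2 -100.8  -98.4]
scene knob top [136.  138.5]
top start plate b [-187.4 -182.8 -179.8]
```

View pics/end.png

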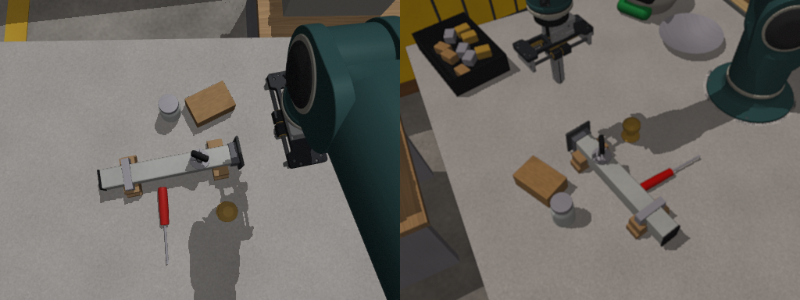

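The plate moved 79.6 mm, the knob top is still at about 139 mm and the bystanders are in place. Handing in.

```bash
python3 -c "
from workcell import env
print(env.job_done())"
```

```text
the job is handed in; nothing more can be done
None
```

The plunger is parked in its rest notch, the leg is fully collapsed, and I handed the job in at about 29 s of the 72 s. No verdict was reported.

- **Plunger:** I lifted the knob about 14 mm and turned it anticlockwise until it met its stop at about 1.15 rad. I then eased it back to 0.98 rad and lowered it until the arm rested on the notch floor at about 8 mm. Released, the bar stood at 0.983 rad with its top 7.7 mm above the locked height.
- **Leg:** The foot plate slid in at about 5 N. I finished with a 13.3 N push against the end stop, where it moved no further.
- **Last checks:** Two end-of-job camera views showed:
  - The plate had moved 79.6 mm of 80 in the top camera.
  - The knob top was still at 138.5–139.8 mm, where parked is about 139.
  - The arm was clear, reading about 1 N (noise level).
  - The bystanders looked unmoved in the pictures; I did not measure them.

**Disagreement found:** The real finger tips are about 34.5 mm above the reported TCP, as two cameras showed. My first grasp therefore closed on air just above the knob, with no contact force. I corrected for this offset from then on. The wrist camera also showed a bias of about 2 mm, which I handled by centring on the fingers as seen in the same picture.

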